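# Set the clay pots out on the plant tray

### The job

Gather the four empty clay plant pots onto the wooden plant tray, each standing upright in the middle of the saucer that matches it in shape and size: large round pot on the large round saucer, small round on the small round, square on the square, oblong on the oblong, the square and oblong ones in line with their saucers. Set them down gently rather than dropping them, and leave the clay mug and the clay candle holder standing where they are.

Things in the scene. Friction and masses are not known exactly. Their poses are not given: they have to be found in the camera images.
- pot_large: Large round terracotta plant pot, empty, open top, 62 mm high. Rim band 68 mm across over the top 18 mm, best gripped there; below it the wall tapers to a 50 mm base. Origin: centre of the underside; z up. Stands on the platform top (z = 0), 0.11 to 0.22 kg.
- pot_small: Small round terracotta plant pot, empty, open top, 46 mm high. Rim band 46 mm across over the top 14 mm; below it the wall tapers to a 34 mm base. Origin: centre of the underside; z up. 0.05 to 0.10 kg.
- pot_square: Square terracotta plant pot, empty, open top, 54 mm high. Rim band 58 x 58 mm over the top 15 mm, body and base 50 x 50 mm. Origin: centre of the underside; x and y square to its sides, z up. Any of its four quarter turns is as good. 0.10 to 0.21 kg.
- pot_trough: Oblong terracotta plant trough, empty, open top, 50 mm high. Rim band 88 mm (its x axis) x 46 mm (its y axis) over the top 14 mm, body and base 80 x 38 mm: grip it across its short side, y. Origin: centre of the underside; z up. Either end round is as good. 0.11 to 0.22 kg.
- saucer_large: Large round terracotta saucer, fixed on the wooden tray: 78 mm outside, 70 mm inside, rim 11 mm high, floor 4 mm thick. Origin: centre of its underside, 8 mm above the platform; the pot stands with its underside 4 mm above this origin. x and y along the tray's sides. The tray is fixed, 215 mm (x) x 270 mm (y), its rim 16 mm above the platform.
- saucer_small: Small round terracotta saucer, fixed on the tray (the four lie two by two, 96 mm apart along the tray's x and 128 mm along its y, in any arrangement): 60 mm outside, 52 mm inside, rim 11 mm high, floor 4 mm thick. Origin: centre of its underside, 8 mm above the platform; the pot's underside stands 4 mm above it.
- saucer_square: Square terracotta saucer, fixed on the tray: 76 x 76 mm outside, 68 x 68 mm inside, rim 11 mm high, floor 4 mm thick. Origin: centre of its underside; x and y square to its sides (and the tray's), origin 8 mm above the platform; the pot's underside stands 4 mm above it.
- saucer_long: Oblong terracotta saucer, fixed on the tray: 64 mm (its x) x 108 mm (its y) outside, 56 x 100 mm inside, rim 11 mm high, floor 4 mm thick. Its long side is y, so the trough's x lies along the saucer's y. Origin: centre of its underside, 8 mm above the platform; the trough's underside stands 4 mm above it.
- clay_mug: Look-alike, to be left: straight round terracotta drinking mug with a loop handle on its +y side (reaching 48 mm from its axis), 62 mm across, 66 mm high. Origin: centre of the underside.
- clay_candle_holder: Look-alike, to be left: low solid square terracotta block, 58 x 58 mm, 38 mm high, with a round tea candle sunk in its top. Origin: centre of the underside.
Not all that is in view belongs to the job. What is shaped like the pot_small but turquoise is not meant.

How it is judged:
By the outcome, as a careful person would: the job done as asked, in the order asked, and still so for the second after the job is handed in, with the robot touching nothing.
It also fails if it takes over 112 s, if anything falls off the work surface, if the arm or the gripper's body presses on something with over 40 N, if the wrist force passes 120 N, or if a joint passes its speed limit or range.

### The arm

A 7-joint arm with a two-finger parallel gripper is mounted at the origin on the work surface. World frame = base frame: x ahead of the robot, y to its left, z up, the work surface at z = 0. Lengths are in m, angles in rad, forces in N, time in s.
With the tool pointing down it reaches from about 0.425 to 0.875 m from the base axis. Payload 4.7 kg.
Tool frame: the origin (TCP) lies between the finger pads; the fingertips stand 11 mm ahead of it and the grasp point (between the pads) lies 8 mm behind it; z points along the fingers, x is the direction in which the jaws open and shut, and the axes are right-handed (so a half turn about z gives the same grasp; the last joint's range is limited). The gripper opens to 87 mm and grips with 3 to 60 N. Pads are 19 mm wide; open, the fingers measure 117 mm over their backs; the gripper's body (75 mm by 190 mm) begins 51 mm behind the grasp point.
Start: joints at [1.195, 0.321, -0.07, 1.45, 0.023, 1.371, -0.057], TCP at [0.247, -0.601, 0.234] pointing down, gripper open.
Joint ranges: [-2.86, 2.86], [-0.3, 2.09], [-1.38, 1.24], [0.06, 2.45], [-1.56, 4.7], [0.09, 2.05], [-2.69, 2.69]. Speed limits (rad/s): [2.57, 2.57, 3.14, 3.14, 3.14, 3.14, 3.14].

### API

Orientations are given as [roll, pitch, yaw] about the fixed x, y, z axes, in that order (R = Rz(yaw) Ry(pitch) Rx(roll)).
In Python, from cell import observe, viewer, r gives the robot as it stands. The module is installed in compiled form; this text tells all that it offers.
- The arm moves only by the tool jog_arm, never from a script. Its argument "plan" is text: rows parted by semicolons, each of 4 numbers parted by spaces: the shift along the tool's x, y, z in cm, then the turn about the tool's z in degrees. In form: dx dy dz spin; .... A call has 1 to 8 rows; each row shifts and turns the commanded pose from where the row before left it, along the tool's axes as they then stand; what a row does not reach is not made up. A row lasts 1/12 s, in which the tool goes at most 41.7 mm and 7.16 degrees, less where a joint would pass 70% of its speed; a pose out of reach is approached as far as the arm can. A call is refused whole if a number of a shift passes 4.17 or a number of a turn 7.16, either way. A call with a gripper value outside its range is refused whole. "fingers" is the opening in per cent of the stroke, from 0 (shut) to 100 (fully open), set as the call begins (left out, the last holds). The fingers move at their own pace and stop on an object; "newtons" is the grip in N (left out, the last holds). Time passes only in rows, so rows that do not move let the fingers close. It gives the time, the measured TCP pose, the force and the opening at its end, in the units of the state.
- observe(): the state, without advancing time (a new reading comes with each control period).
- viewer.camera(name): name is "scene" or "top"; returns a dict with "pixels" (480x640x3 uint8, blue, green, red), "range_z" (480x640 float32, m along the optical axis (not along the pixel's ray), 0 where there is no reading), "mtx" (3x3 intrinsics, pixels), "R" (3x3) and "t" (3): a world point X has camera coordinates R X + t. Camera axes: x right, y down, z forward; pixel columns grow to the right and rows downward; lengths in m; the calibration is good to about 2 mm. A picture is of the moment at which its call begins.
- r.close_job(): hands the job in, once; it reports no verdict.
The state is a dict: "t": time; "qpos": joint angles; "joint_velocities": joint speeds; "tau": joint torques, N m; "position": TCP position; "tool_rot": TCP orientation; "contact_force": force on the tool from outside, world axes, zero at the start; "wrist_torque": the same for the moment, N m; "finger_gap": opening from 0.0 (shut) to 1.0 (fully open).
Only numpy, scipy, OpenCV 4.12 (cv2) and the standard library are available. Lean on these libraries where they do the work, as an engineer would, in place of code of your own. Each camera call takes 0.05 s, during which the arm holds its last target. There are 200 camera calls.

## Working session

There is one attempt and no reset: what is moved stays moved. The work goes in short steps, Python scripts to look and compute and a tool call to move; the robot and the scene stay as the last step left them, time stands still between calls to the robot, and variables do not carry over. Pictures are saved under pics/ and viewed, about 12 in all and at most 16, crops included, and the job is handed in when it is done.

Besides the shell and the picture viewer there is one more tool, called after "Emit:" in YAML: its name, and indented under it one key for each argument. jog_arm: Moves the arm, as the interface text tells. Its arguments: {"type":"object","properties":{"plan":{"type":"string"},"fingers":{"type":"number"},"newtons":{"type":"number"}},"required":["plan"]}

```bash
mkdir -p pics; python3 - <<'E'
from cell import observe, viewer, r
import cv2
s=observe();print(s)
for n in("scene","top"):
    c=viewer.camera(n);cv2.imwrite(f"pics/{n}0.png",c["pixels"]);print(n,c["mtx"],c["R"],c["t"])
E
```

```text
{'t': 0.0, 'qpos': array([ 1.19508059,  0.32179849, -0.07010942,  1.45166166,  0.02262648,
        1.37078385, -0.05689513]), 'joint_velocities': array([-4.25194036e-05,  1.35894120e-03,  1.19391268e-04,  7.31934766e-04,
        1.57966802e-03, -9.20713593e-04, -3.08329890e-04]), 'tau': array([-7.03760088e-04, -4.91291249e+01, -4.03955765e-01, -3.12526810e+01,
       -6.40013977e-02,  4.38993413e-02,  1.84919872e-04]), 'position': array([ 0.24677381, -0.60076938,  0.23248431]), 'tool_rot': array([ 3.14147716e+00,  1.86025538e-03, -1.18091685e+00]), 'contact_force': array([-0.08389991,  0.51789728,  0.78264812]), 'wrist_torque': array([-0.00308481,  0.00346897, -0.03280433]), 'finger_gap': 1.000715160574341}
scene [[442.88332904   0.         315.65008177]
 [  0.         442.88332904 239.61322355]
 [  0.           0.           1.        ]] [[ 0.62159735  0.78324639  0.01190915]
 [ 0.67827745 -0.53056251 -0.50837301]
 [-0.39186278  0.32408102 -0.86105462]] [-0.32777295 -0.37123177  1.13250933]
top [[608.93762366   0.         329.53738065]
 [  0.         608.93762366 238.6796593 ]
 [  0.           0.           1.        ]] [[-0.01957313 -0.99964304 -0.01818452]
 [-0.98374036  0.02250305 -0.17818116]
 [ 0.17852677  0.01440129 -0.98382966]] [0.00551315 0.55119885 1.30109445]
```

View pics/scene0.png

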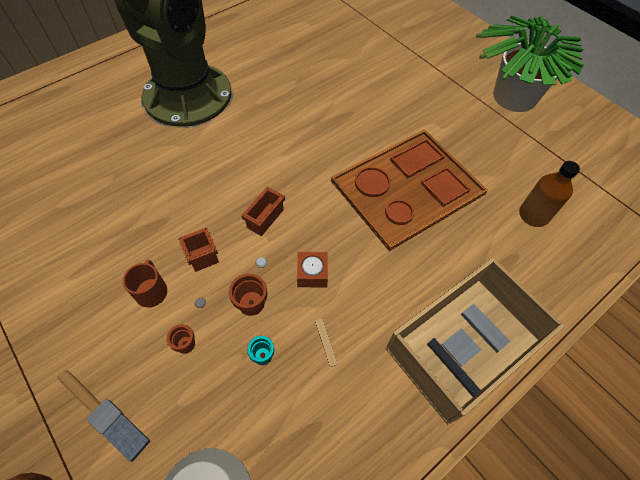

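View pics/top0.png

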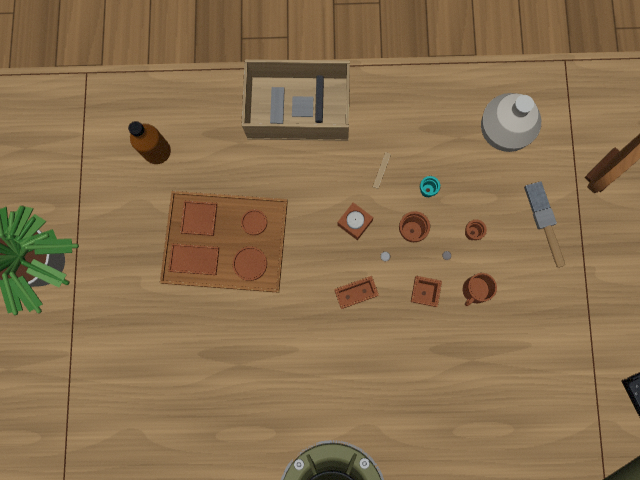

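The scene view shows the tray with its four saucers at about (410,190), and the pots and look-alikes to its left. In the top view:

| Item | Pixel |
|---|---|
| large pot | (415,227) |
| small pot | (476,231) |
| square pot | (427,291) |
| trough | (357,292) |
| mug | (480,289) |
| candle holder | (355,221) |
| turquoise pot | (430,187) |
| square saucer | (199,219) |
| small saucer | (255,223) |
| long saucer | (194,260) |
| large saucer | (251,264) |

```bash
cat > h.py <<'E'
import numpy as np, cv2
from cell import observe, viewer, r
def cloud(c):
    v,u=np.mgrid[0:480,0:640]; z=c["range_z"].astype(float)
    K=c["mtx"]; P=np.stack([(u-K[0,2])/K[0,0]*z,(v-K[1,2])/K[1,1]*z,z],-1)
    W=(P-c["t"])@c["R"]; W[z==0]=np.nan
    return W
def proj(c,X):
    p=c["mtx"]@(c["R"]@np.asarray(X)+c["t"]); return p[:2]/p[2]
def ray(c,px,h):
    d=c["R"].T@np.linalg.inv(c["mtx"])@np.array([px[0],px[1],1.]); o=-c["R"].T@c["t"]
    return o+d*(h-o[2])/d[2]
def red(c):
    hsv=cv2.cvtColor(c["pixels"],cv2.COLOR_BGR2HSV)
    return cv2.inRange(hsv,(0,130,40),(9,255,255))
E
python3 - <<'E'
from h import *
H=dict(large=.062,small=.046,square=.054,trough=.050,mug=.066,candle=.038,s_sq=.019,s_sm=.019,s_lo=.019,s_la=.019)
S=dict(large=(415,227),small=(476,231),square=(427,291),trough=(357,292),mug=(480,289),candle=(355,221),s_sq=(199,219),s_sm=(255,223),s_lo=(194,260),s_la=(251,264))
c=viewer.camera("top");W=cloud(c);m=red(c)
n,l,st,ce=cv2.connectedComponentsWithStats(m)
for i in range(1,n):
    if st[i,4]>200: print("blob",st[i],ce[i].round(1))
c2=viewer.camera("scene");W2=cloud(c2)
for k,p in S.items():
    X=ray(c,p,H[k]); o=[]
    for w in(W,W2):
        sel=(np.hypot(w[...,0]-X[0],w[...,1]-X[1])<.065)&(abs(w[...,2]-H[k])<.005)
        q=w[sel][:,:2]
        if len(q)<6: o.append(len(q));continue
        b=cv2.minAreaRect((q*1000).astype(np.float32)); o.append((len(q),np.round(b[0],1),np.round(b[1],1),round(b[2],1),round(float(w[sel][:,2].max()),4)))
    # contour by ray cast
    lab=l[p[1]-3:p[1]+4,p[0]-3:p[0]+4].max(); 
    cs,_=cv2.findContours((l==lab).astype(np.uint8),0,1); cc=max(cs,key=cv2.contourArea)[:,0]
    q=np.array([ray(c,x,H[k])[:2]*1000 for x in cc],np.float32);b=cv2.minAreaRect(q)
    print(k,X[:2].round(3),o,"contour",np.round(b[0],1),np.round(b[1],1),round(b[2],1))
E
```

```text
large [ 0.571 -0.195] [(230, array([ 573.6, -193.4]), array([66.8, 65.7]), 16.6, 0.0669), (395, array([ 575. , -194.1]), array([66. , 66.9]), 56.4, 0.066)] contour [ 567.8 -200.6] [11.9  3.3] 19.0
small [ 0.562 -0.331] [(154, array([ 566.8, -331.1]), array([44.4, 45. ]), 58.2, 0.0509), (286, array([ 568. , -332.5]), array([44.5, 44.6]), 41.5, 0.0505)] contour [ 570.8 -332.1] [28.2 35.9] 17.3
square [ 0.43  -0.216] [(334, array([ 431. , -213.7]), array([58.3, 58.4]), 77.8, 0.059), (457, array([ 432. , -214.9]), array([57.9, 59.5]), 77.6, 0.0585)] contour [ 423.6 -219.5] [0. 0.] 0.0
trough [ 0.432 -0.064] [(384, array([432.5, -61.8]), array([46.4, 88.2]), 18.3, 0.055), (489, array([432.7, -62.7]), array([47.6, 90.1]), 18.9, 0.0543)] contour [425.  -65.8] [0. 0.] 0.0
mug [ 0.431 -0.328] [(177, array([ 435.9, -332.6]), array([60.7, 61.2]), 4.1, 0.071), (306, array([ 438. , -333.3]), array([60.1, 60.8]), 62.5, 0.0697)] contour [ 423.3 -323.4] [2.8 9.7] 25.0
candle [ 0.592 -0.064] [(581, array([596.4, -63.9]), array([58.7, 59.1]), 51.3, 0.043), (846, array([596.3, -64.6]), array([57.9, 60.6]), 50.8, 0.0425)] contour [586.4  31.8] [1540.4 1104.4] 88.2
s_sq [0.609 0.292] [(616, array([609.6, 293.7]), array([125.9, 118.9]), 31.4, 0.0237), (504, array([609.4, 294.5]), array([ 80.3, 127. ]), 84.5, 0.0236)] contour [602.3 287.7] [9.5 4.6] 1.1
s_sm [0.597 0.164] [(428, array([595.7, 163.6]), array([120.4, 126.7]), 45.6, 0.024), (386, array([596.1, 147.6]), array([ 96.8, 126.6]), 86.1, 0.0227)] contour [586.4 157. ] [6.3 3. ] 26.0
s_lo [0.515 0.302] [(684, array([518.5, 301.2]), array([115.9, 121.9]), 89.1, 0.024), (541, array([518.5, 302.2]), array([109.2, 122. ]), 83.9, 0.0233)] contour [510. 294.] [2.3 0. ] -91.3
s_la [0.503 0.173] [(514, array([501.3, 170.8]), array([123.2, 114.6]), 88.7, 0.0239), (403, array([493.9, 162.1]), array([106.5,  98.8]), 84.1, 0.022)] contour [498.2 172.7] [0. 0.] 0.0
```

```bash
python3 - <<'E'
from h import *
S=dict(s_sq=(199,219),s_sm=(255,223),s_lo=(194,260),s_la=(251,264))
im={}
for n in("top","scene"):
    c=viewer.camera(n);W=cloud(c)
    hsv=cv2.cvtColor(c["pixels"],cv2.COLOR_BGR2HSV)
    if n=="top":
        for p in list(S.values())+[(227,240),(170,230)]: print(p,hsv[p[1],p[0]])
        X0={k:ray(c,p,.015)[:2] for k,p in S.items()}
    m=cv2.inRange(hsv,(0,60,20),(10,255,255))&((W[...,2]>.004)&(W[...,2]<.03)).astype(np.uint8)*255
    m=cv2.morphologyEx(m,cv2.MORPH_OPEN,np.ones((3,3),np.uint8))
    num,l,st,ce=cv2.connectedComponentsWithStats(m)
    for k,x in X0.items():
        p=np.round(proj(c,[*x,.015])).astype(int); a=l[p[1],p[0]]
        q=W[l==a][:,:2]*1000; b=cv2.minAreaRect(q.astype(np.float32))
        print(n,k,a,len(q),np.round(b[0],1),np.round(b[1],1),round(b[2],1),np.nanmedian(W[l==a][:,2]).round(4), q.mean(0).round(1))
    # tray rim
    z=W[...,2];s=(abs(z-.018)<.004)&(W[...,0]>.42)&(W[...,0]<.70)&(W[...,1]>.06)&(W[...,1]<.40)
    b=cv2.minAreaRect((W[s][:,:2]*1000).astype(np.float32));print("tray",b)
E
```

```text
(199, 219) [ 10 152 131]
(255, 223) [ 10 157 133]
(194, 260) [ 10 156 129]
(251, 264) [ 10 155 132]
(227, 240) [ 13 145 134]
(170, 230) [ 15 151 123]
top s_sq 1 690 [612.  294.4] [75.6 73.6] 83.6 0.0128 [614.9 295. ]
top s_sm 2 309 [599.1 168.9] [55.6 50.8] 14.7 0.0125 [598.  168.1]
top s_lo 10 642 [516.9 303. ] [104.   58.8] 84.4 0.0125 [517.1 295.1]
top s_la 0 304739 [1257.9  191.4] [2285.6 1700.3] 66.8 0.0005 [nan nan]
tray ((559.2410888671875, 235.75765991210938), (270.6205139160156, 215.60801696777344), 84.41035461425781)
scene s_sq 3 1017 [613.6 294.8] [80. 77.] 83.5 0.0131 [614.2 294.9]
scene s_sm 5 530 [601.8 166. ] [57.7 57.9] 85.2 0.0135 [600.9 167.2]
scene s_lo 1 1052 [514.8 302.9] [109.8  71.1] 84.3 0.013 [517.7 302.1]
scene s_la 2 787 [506.4 175.7] [73.6 78.4] 46.0 0.0133 [506.7 176.6]
tray ((559.621337890625, 234.74551391601562), (272.3067321777344, 217.17543029785156), 84.63465118408203)
```

Depth gives every pot at its stated height and size. The tray rectangle also fits: 271x216 mm, centre (559.4,235.3), yaw −5.5°. The four saucers sit at ±48/±64 mm in that frame. Moving now to the large pot.

Emit:
jog_arm:
  plan: "-1.57 -2.86 0 0;-1.57 -2.86 0 0;-1.57 -2.86 0 0;-1.57 -2.86 0 0;-1.57 -2.86 0 0;-1.57 -2.86 0 0;-1.57 -2.86 0 0;-1.57 -2.86 0 0"
  fingers: 100
  newtons: 15

```text
t: 0.97
position: [0.4116, -0.3968, 0.2337]
tool_rot: [3.142, -0.0, -1.181]
contact_force: [1.3, 0.2, 0.7]
finger_gap: 0.999
```

Emit:
jog_arm:
  plan: "-1.58 -2.86 1.2 0;-1.58 -2.86 1.2 0;-1.58 -2.86 1.2 0;-1.58 -2.86 1.2 0;-1.58 -2.86 1.2 0;-1.58 -2.86 1.2 0;-1.58 -2.86 1.2 0;-1.58 -2.86 1.2 0"

```text
t: 1.63
position: [0.5753, -0.1931, 0.1371]
tool_rot: [-3.141, -0.0, -1.181]
contact_force: [1.2, -0.6, -0.6]
finger_gap: 1.0
```

Emit:
jog_arm:
  plan: "0 0 0 0;0 0 0 0;0 0 0 0"

```text
t: 1.88
position: [0.5742, -0.195, 0.1375]
tool_rot: [3.141, -0.0, -1.181]
contact_force: [-0.1, -0.3, 0.6]
finger_gap: 0.998
```

```bash
cat >> h.py <<'E'
TR=np.array([559.4,235.3]);
T=dict(large=(574.3,-193.8),small=(567.4,-331.8),square=(431.5,-214.3),trough=(432.6,-62.3),
 s_la=(505.5,176.2),s_sm=(601.1,167.0),s_sq=(613.3,294.4),s_lo=(517.7,303.6))
def go(x,y,z,yaw=None):
    "remaining: spin (deg, about tool z), then shift in cm in tool axes after the spin"
    s=observe();p=s["position"]*1000;y0=np.degrees(s["tool_rot"][2])
    yw=y0 if yaw is None else yaw
    a=np.radians(yw);d=np.array([x,y,z])-p
    print("t",s["t"],"at",p.round(1),"yaw",y0.round(2),"rp",s["tool_rot"][:2].round(3),"gap",s["finger_gap"].round(3),"F",s["contact_force"].round(1))
    print(" spin",round(y0-yw,2),"dx dy dz cm",((d[0]*np.cos(a)+d[1]*np.sin(a))/10).round(2),((d[0]*np.sin(a)-d[1]*np.cos(a))/10).round(2),(-d[2]/10).round(2))
E
python3 -c "
from h import *
go(*T['large'],45)"
```

```text
Traceback (most recent call last):
  File "h.py", line 24, in go
    print("t",s["t"],"at",p.round(1),"yaw",y0.round(2),"rp",s["tool_rot"][:2].round(3),"gap",s["finger_gap"].round(3),"F",s["contact_force"].round(1))
                                                                                             ^^^^^^^^^^^^^^^^^^^^^
AttributeError: 'float' object has no attribute 'round'
```

Emit:
jog_arm:
  plan: "-0.1 -0.05 1.5 0;0 0 1.5 0;0 0 1.5 0;0 0 1.5 0;0 0 1.25 0;0 0 1 0;0 0 0.6 0;0 0 0.4 0"

```text
t: 2.55
position: [0.5741, -0.1939, 0.0445]
tool_rot: [3.141, -0.0, -1.182]
contact_force: [-0.4, 0.5, 0.3]
finger_gap: 0.999
```

Emit:
jog_arm:
  plan: "0 0 0 0;0 0 0 0;0 0 0 0;0 0 0 0;0 0 0 0;0 0 0 0;0 0 0 0;0 0 0 0"
  fingers: 0
  newtons: 15

```text
t: 3.22
position: [0.5752, -0.1932, 0.0458]
tool_rot: [-3.141, -0.001, -1.181]
contact_force: [0.6, -0.1, 4.4]
finger_gap: 0.769
```

```bash
sed -i 's/s\["finger_gap"\].round(3)/round(float(s["finger_gap"]),3)/' h.py
python3 -c "
from h import *
go(*T['large'],45)
c=viewer.camera('scene');cv2.imwrite('pics/g1.png',cv2.resize(c['pixels'][180:400,120:400],None,fx=2,fy=2))"
```

```text
t 3.2167 at [ 575.2 -193.2   45.8] yaw -67.66 rp [-3.141e+00 -1.000e-03] gap 0.769 F [ 0.6 -0.1  4.4]
 spin 0.0 dx dy dz cm 0.02 0.1 0.08
```

View pics/g1.png

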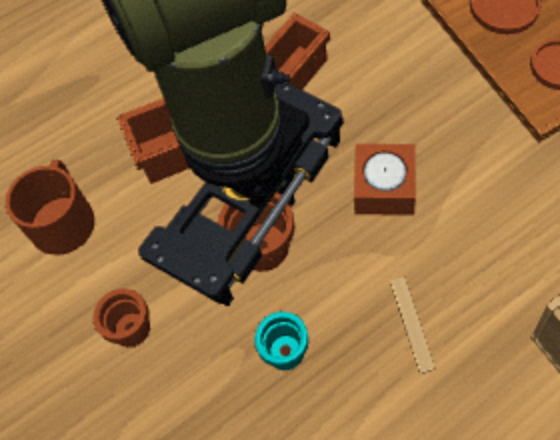

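The crop shows the gripper closed on the large pot at about (258,230) in the crop, with nothing else touched. The gap of 0.769 (67 mm) matches the 68 mm rim. Next I lift and carry.

Emit:
jog_arm:
  plan: "0 0 -0.3 0;0 0 -0.7 0;0 0 -1.2 0;0 0 -1.5 0;0 0 -1.5 0;0 0 -1.2 0;0 0 -0.7 0;0 0 -0.3 0"

```text
t: 3.93
position: [0.5753, -0.1934, 0.1208]
tool_rot: [-3.14, -0.002, -1.181]
contact_force: [0.3, -0.2, -2.2]
finger_gap: 0.767
```

Emit:
jog_arm:
  plan: "-1 -0.2 0 0;-2 -0.42 0 0;-2.6 -0.54 0 0;-2.6 -0.54 0 0;-2.6 -0.54 0 0;-2.6 -0.54 0 0;-2.6 -0.54 0 0;-2.6 -0.54 0 0"

```text
t: 4.6
position: [0.538, -0.0044, 0.118]
tool_rot: [3.14, 0.001, -1.18]
contact_force: [0.8, -0.8, -2.5]
finger_gap: 0.771
```

Emit:
jog_arm:
  plan: "-2.6 -0.54 0 0;-2.6 -0.54 0 0;-2.6 -0.54 0 0;-2.6 -0.54 0 0;-2.6 -0.54 0 0;-2.6 -0.54 0 0;-1.8 -0.4 0 0;-0.8 -0.2 0 0"

```text
t: 5.27
position: [0.5036, 0.1805, 0.1183]
tool_rot: [3.14, 0.002, -1.176]
contact_force: [-0.2, 0.1, -1.5]
finger_gap: 0.766
```

Emit:
jog_arm:
  plan: "0 0 0 0;0 0 0 0;0 0 0 0"

```text
t: 5.52
position: [0.5061, 0.1745, 0.1185]
tool_rot: [3.14, -0.001, -1.183]
contact_force: [0.3, 0.2, -1.7]
finger_gap: 0.766
```

```bash

python3 -c "
from h import *
go(*T['s_la'],57)
for n in ('scene','top'):
  W=cloud(viewer.camera(n)); p=observe()['position']
  s=(np.hypot(W[...,0]-p[0],W[...,1]-p[1])<.055)&(W[...,2]<p[2]+.05)&(W[...,2]>.03)
  q=W[s]; print(n,len(q), q[:,2].min() if len(q) else '')
c=viewer.camera('scene');cv2.imwrite('pics/g2.png',c['pixels'])"
```

```text
t 5.5167 at [506.1 174.5 118.5] yaw -67.79 rp [ 3.14e+00 -1.00e-03] gap 0.766 F [ 0.3  0.2 -1.7]
 spin 0.0 dx dy dz cm -0.18 -0.01 6.15
scene 353 0.07233875368914766
top 54 0.07521155087862039
```

View pics/g2.png

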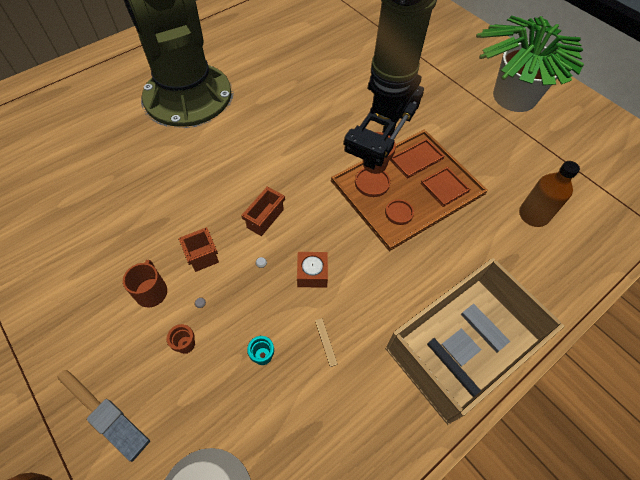

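The pot is over the large saucer at about (373,180), at 2 N weight, and its underside shows at z≈0.072. Lowering now.

Emit:
jog_arm:
  plan: "-0.17 0 0.6 0;0 0 1.1 0;0 0 1.2 0;0 0 1.2 0;0 0 0.9 0;0 0 0.5 0;0 0 0.2 0;0 0 0 0"

```text
t: 6.33
position: [0.5049, 0.1781, 0.0613]
tool_rot: [3.14, 0.0, -1.181]
contact_force: [0.6, -0.6, -1.4]
finger_gap: 0.77
```

Emit:
jog_arm:
  plan: "0 0 0.1 0;0 0 0.1 0;0 0 0.1 0;0 0 0 0"

```text
t: 6.67
position: [0.5054, 0.1781, 0.0592]
tool_rot: [-3.141, -0.0, -1.181]
contact_force: [0.1, -0.4, -1.2]
finger_gap: 0.771
```

Emit:
jog_arm:
  plan: "0.15 0.06 0 0;0 0 0.1 0;0 0 0.05 0;0 0 0 0;0 0 0 0"

```text
t: 7.08
position: [0.5055, 0.1762, 0.0578]
tool_rot: [3.142, -0.001, -1.181]
contact_force: [-0.5, -1.2, 1.4]
finger_gap: 0.769
```

Emit:
jog_arm:
  plan: "0 0 0.05 0;0 0 0.05 0;0 0 0 0;0 0 0 0"

```text
t: 7.42
position: [0.5056, 0.1763, 0.0577]
tool_rot: [3.142, -0.001, -1.181]
contact_force: [-3.5, -2.3, 7.9]
finger_gap: 0.767
```

Emit:
jog_arm:
  plan: "0 0 0 0;0 0 0 0;0 0 0 0;0 0 0 0;0 0 0 0"
  fingers: 100

```text
t: 7.83
position: [0.5052, 0.1766, 0.0563]
tool_rot: [3.141, 0.0, -1.181]
contact_force: [-0.1, -0.0, 0.4]
finger_gap: 0.983
```

Emit:
jog_arm:
  plan: "0 0 -0.5 0;0 0 -1 0;0 0 -1.5 0;0 0 -1.5 0;0 0 -1.5 0;0 0 -1 0;0 0 -0.5 0;0 0 0 0"

```text
t: 8.5
position: [0.5062, 0.1768, 0.1331]
tool_rot: [-3.139, -0.001, -1.181]
contact_force: [-0.3, 0.2, -0.1]
finger_gap: 1.0
```

Emit:
jog_arm:
  plan: "3.08 0.85 0 0;3.08 0.85 0 0;3.08 0.85 0 0;3.08 0.85 0 0;3.08 0.85 0 0;3.08 0.85 0 0;3.08 0.85 0 0;3.08 0.85 0 0"
  fingers: 80

```text
t: 9.17
position: [0.5354, -0.0789, 0.1307]
tool_rot: [3.14, 0.001, -1.181]
contact_force: [0.7, -0.1, 0.1]
finger_gap: 0.797
```

Emit:
jog_arm:
  plan: "3.08 0.85 0 0;3.08 0.85 0 0;3.08 0.85 0 0;3.08 0.85 0 0;3.08 0.85 0 0;3.08 0.85 0 0;3.08 0.85 0 0;3.08 0.85 0 0"

```text
t: 9.83
position: [0.5662, -0.3324, 0.1303]
tool_rot: [3.14, 0.001, -1.181]
contact_force: [1.0, 0.1, 0.2]
finger_gap: 0.801
```

Emit:
jog_arm:
  plan: "0 0 0 0;0 0 0 0;0 0 0 0;0 0 0 0"

```text
t: 10.17
position: [0.567, -0.3289, 0.131]
tool_rot: [3.142, 0.002, -1.179]
contact_force: [0.1, 1.1, -0.4]
finger_gap: 0.801
```

```bash
cat >> h.py <<'E'
def rim(name,h,x,y,rad):
    "rim rectangle from the depth at rim height h (mm), both views"
    c=viewer.camera(name);w=cloud(c)*1000
    s=(np.hypot(w[...,0]-x,w[...,1]-y)<rad)&(abs(w[...,2]-h)<5)
    q=w[s][:,:2].astype(np.float32)
    if len(q)>5:
        b=cv2.minAreaRect(q);print(name,len(q),np.round(b[0],1),np.round(b[1],1),round(b[2],1))
    return c
E
python3 -c "
from h import *
go(*T['small'],31)
rim('top',74,*T['s_la'],50);c=rim('scene',74,*T['s_la'],50);
cv2.imwrite('pics/p1.png',cv2.resize(c['pixels'][110:270,300:510],None,fx=3,fy=3))
rim('top',46,*T['small'],40)"
```

```text
t 10.1667 at [ 567.  -328.9  131. ] yaw -67.53 rp [3.142e+00 2.000e-03] gap 0.801 F [ 0.1  1.1 -0.4]
 spin 0.0 dx dy dz cm 0.28 0.08 10.0
top 250 [503.9 175.5] [66.  65.7] 85.5
scene 282 [505.7 173.4] [65.3 67.2] 48.0
```

View pics/p1.png

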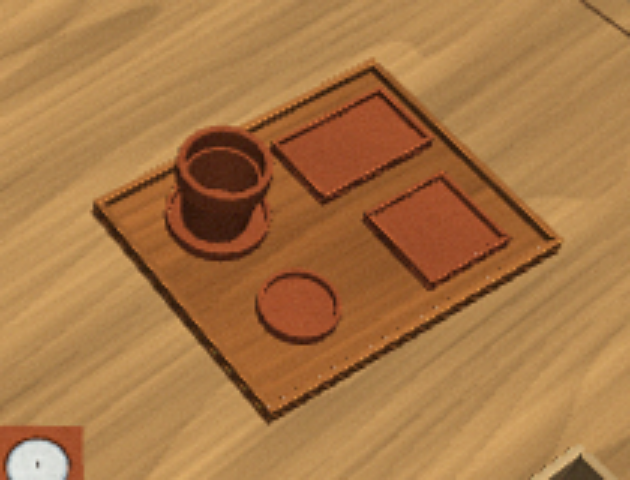

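The crop shows the large pot upright inside its saucer at about (222,185), measured within 2 mm of the centre. I'll descend to the small pot.

Emit:
jog_arm:
  plan: "0 0 1.2 0;0 0 1.5 0;0 0 1.5 0;0 0 1.5 0;0 0 1 0;0 0 0.5 0;0 0 0 0;0 0 0 0"

```text
t: 10.98
position: [0.567, -0.331, 0.0597]
tool_rot: [-3.141, -0.0, -1.181]
contact_force: [0.1, 0.1, -0.1]
finger_gap: 0.796
```

```bash
python3 -c "
from h import *
go(*T['small'],31)"
```

```text
t 10.9833 at [ 567.  -331.    59.7] yaw -67.66 rp [-3.141 -0.   ] gap 0.796 F [ 0.1  0.1 -0.1]
 spin 0.0 dx dy dz cm 0.09 -0.01 2.87
```

Emit:
jog_arm:
  plan: "0.07 0 0.8 0;0 0 1 0;0 0 0.7 0;0 0 0.35 0;0 0 0 0"

```text
t: 11.4
position: [0.5661, -0.3312, 0.0294]
tool_rot: [3.14, 0.002, -1.181]
contact_force: [-0.5, 0.6, -0.2]
finger_gap: 0.805
```

Emit:
jog_arm:
  plan: "0 0 0 0;0 0 0 0;0 0 0 0;0 0 0 0;0 0 0 0;0 0 0 0;0 0 0 0;0 0 0 0"
  fingers: 0
  newtons: 10

```text
t: 12.07
position: [0.5673, -0.3319, 0.0315]
tool_rot: [-3.141, -0.001, -1.181]
contact_force: [-0.7, -0.1, 2.4]
finger_gap: 0.526
```

Emit:
jog_arm:
  plan: "0 0 -0.3 0;0 0 -0.7 0;0 0 -1.2 0;0 0 -1.5 0;0 0 -1.5 0;0 0 -1.2 0;0 0 -0.7 0;0 0 -0.3 0"

```text
t: 12.73
position: [0.5679, -0.3322, 0.1072]
tool_rot: [-3.14, -0.002, -1.181]
contact_force: [-1.0, -0.7, -0.6]
finger_gap: 0.526
```

```bash
python3 -c "
from h import *
go(*T['s_sm'],43)"
```

```text
t 12.7333 at [ 567.9 -332.2  107.2] yaw -67.67 rp [-3.14e+00 -2.00e-03] gap 0.526 F [-1.  -0.7 -0.6]
 spin 0.0 dx dy dz cm -44.91 -22.04 6.42
```

Gap 0.526 (45.8 mm) matches the 46 mm rim, so the small pot is held.

Emit:
jog_arm:
  plan: "-1 -0.49 0 0;-2 -0.98 0 0;-2.9 -1.43 0 0;-2.9 -1.43 0 0;-2.9 -1.43 0 0;-2.9 -1.43 0 0;-2.9 -1.43 0 0;-2.9 -1.43 0 0"

```text
t: 13.4
position: [0.5814, -0.1021, 0.104]
tool_rot: [3.14, 0.001, -1.18]
contact_force: [0.2, 0.4, -1.3]
finger_gap: 0.527
```

Emit:
jog_arm:
  plan: "-2.9 -1.43 0 0;-2.9 -1.43 0 0;-2.9 -1.43 0 0;-2.9 -1.43 0 0;-2.9 -1.43 0 0;-2.9 -1.43 0 0;-2.9 -1.43 0 0;-2 -0.98 0 0"

```text
t: 14.07
position: [0.5975, 0.1481, 0.1041]
tool_rot: [3.14, 0.002, -1.177]
contact_force: [-0.8, 0.4, -0.3]
finger_gap: 0.526
```

Emit:
jog_arm:
  plan: "-1.4 -0.69 0 0;-0.76 -0.36 0 0;0 0 0 0;0 0 0 0;0 0 0 0;0 0 0 0;0 0 0 0;0 0 0 0"

```text
t: 14.73
position: [0.6011, 0.166, 0.105]
tool_rot: [3.141, -0.0, -1.183]
contact_force: [0.2, 0.3, -1.1]
finger_gap: 0.527
```

```bash
python3 -c "
from h import *
go(*T['s_sm'],43)"
```

```text
t 14.7333 at [601.1 166.  105. ] yaw -67.76 rp [ 3.141 -0.   ] gap 0.527 F [ 0.2  0.3 -1.1]
 spin 0.0 dx dy dz cm -0.09 -0.04 6.2
```

Emit:
jog_arm:
  plan: "0 0 0.6 0;0 0 1.1 0;0 0 1.2 0;0 0 1.2 0;0 0 0.9 0;0 0 0.5 0;0 0 0.2 0;0 0 0 0"

```text
t: 15.4
position: [0.6005, 0.1672, 0.0472]
tool_rot: [3.14, 0.0, -1.181]
contact_force: [-0.3, 0.2, -0.0]
finger_gap: 0.528
```

Emit:
jog_arm:
  plan: "0 0 0.1 0;0 0 0.1 0;0 0 0 0;0 0 0 0;0 0 0 0"

```text
t: 15.82
position: [0.6011, 0.1672, 0.0464]
tool_rot: [-3.141, -0.0, -1.181]
contact_force: [-0.3, 0.0, -0.5]
finger_gap: 0.526
```

```bash
python3 -c "
from h import *
go(*T['s_sm'],43)
rim('top',58,*T['s_sm'],40);c=rim('scene',58,*T['s_sm'],40)
cv2.imwrite('pics/p2.png',cv2.resize(c['pixels'][110:270,300:510],None,fx=3,fy=3))
"
```

```text
t 15.8167 at [601.1 167.2  46.4] yaw -67.67 rp [-3.141 -0.   ] gap 0.526 F [-0.3  0.  -0.5]
 spin 0.0 dx dy dz cm 0.02 0.01 0.34
```

View pics/p2.png

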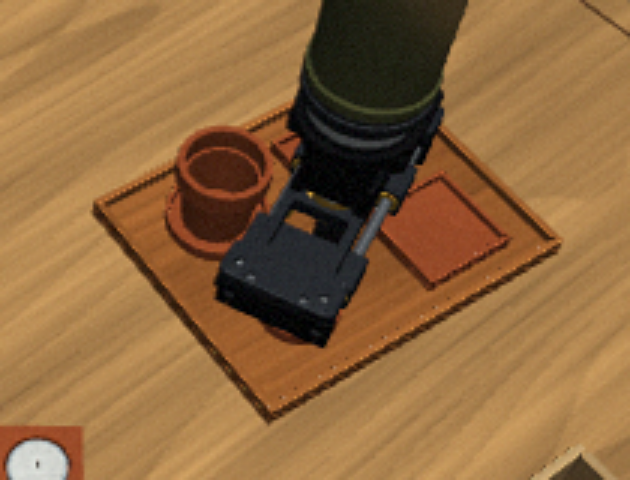

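The crop shows the gripper holding the small pot just above its saucer at about (298,330) in the crop, clear of the large pot. I'll creep down to contact.

Emit:
jog_arm:
  plan: "0 0 0.1 0;0 0 0.1 0;0 0 0 0;0 0 0 0"

```text
t: 16.25
position: [0.6008, 0.1671, 0.0438]
tool_rot: [3.141, -0.0, -1.181]
contact_force: [-0.5, -0.5, -0.8]
finger_gap: 0.524
```

Emit:
jog_arm:
  plan: "0 0 0.1 0;0 0 0 0;0 0 0 0;0 0 0 0"

```text
t: 16.58
position: [0.6011, 0.1672, 0.0434]
tool_rot: [-3.141, -0.0, -1.181]
contact_force: [-1.4, 0.1, 4.0]
finger_gap: 0.524
```

Emit:
jog_arm:
  plan: "0 0 0 0;0 0 0 0;0 0 0 0;0 0 0 0;0 0 0 0"
  fingers: 80

```text
t: 17.0
position: [0.6008, 0.1671, 0.0428]
tool_rot: [3.141, -0.0, -1.181]
contact_force: [0.0, -0.0, 0.5]
finger_gap: 0.771
```

Emit:
jog_arm:
  plan: "0 0 -0.5 0;0 0 -1 0;0 0 -1.5 0;0 0 -1.5 0;0 0 -1.5 0;0 0 -1.5 0;0 0 -1 0;0 0 -0.5 0"

```text
t: 17.67
position: [0.602, 0.1676, 0.1356]
tool_rot: [-3.138, -0.001, -1.181]
contact_force: [0.9, 0.8, 0.5]
finger_gap: 0.808
```

Emit:
jog_arm:
  plan: "0 0 0 -6.92;0 0 0 -6.92;0 0 0 -6.92;0 0 0 -6.92;0 0 0 -6.92;0 0 0 -6.92;0 0 0 -6.92;0 0 0 -6.92"
  fingers: 100

```text
t: 18.33
position: [0.6006, 0.1671, 0.1328]
tool_rot: [3.141, 0.001, -0.209]
contact_force: [-0.5, 0.4, 0.3]
finger_gap: 0.999
```

Emit:
jog_arm:
  plan: "-0.53 2.55 0 0;-0.53 2.55 0 0;-0.53 2.55 0 0;-0.53 2.55 0 0;-0.53 2.55 0 0;-0.53 2.55 0 0;-0.53 2.55 0 0;-0.53 2.55 0 0"

```text
t: 19.0
position: [0.5151, -0.0242, 0.1329]
tool_rot: [3.141, 0.0, -0.215]
contact_force: [-0.6, 0.4, -0.3]
finger_gap: 1.001
```

Emit:
jog_arm:
  plan: "-0.53 2.55 0 0;-0.53 2.55 0 0;-0.53 2.55 0 0;-0.53 2.55 0 0;-0.53 2.55 0 0;-0.53 2.55 0 0;-0.53 2.55 0 0;-0.53 2.55 0 0"

```text
t: 19.67
position: [0.4302, -0.2144, 0.1331]
tool_rot: [3.141, 0.0, -0.215]
contact_force: [0.6, -0.0, 0.1]
finger_gap: 1.002
```

Emit:
jog_arm:
  plan: "0 0 0 0;0 0 0 0;0 0 0 0;0 0 0 0;0 0 0 0;0 0 0 0"

```text
t: 20.17
position: [0.4316, -0.2124, 0.1331]
tool_rot: [-3.142, -0.0, -0.213]
contact_force: [-0.3, -0.6, -0.3]
finger_gap: 1.0
```

```bash
python3 -c "
from h import *
go(*T['square'],38.5,-12.35)
rim('top',58,*T['s_sm'],40);c=rim('scene',58,*T['s_sm'],40)
rim('top',74,*T['s_la'],50)
cv2.imwrite('pics/p3.png',c['pixels'])
"
```

```text
t 20.1667 at [ 431.6 -212.4  133.1] yaw -12.2 rp [-3.142 -0.   ] gap 1.0 F [-0.3 -0.6 -0.3]
 spin 0.15 dx dy dz cm 0.03 0.18 9.46
top 142 [599.4 166.4] [44.2 43.1] 0.1
scene 190 [600.9 166.4] [45.3 45.3] 83.2
top 252 [504.2 175.4] [66.  66.8] 88.9
```

View pics/p3.png

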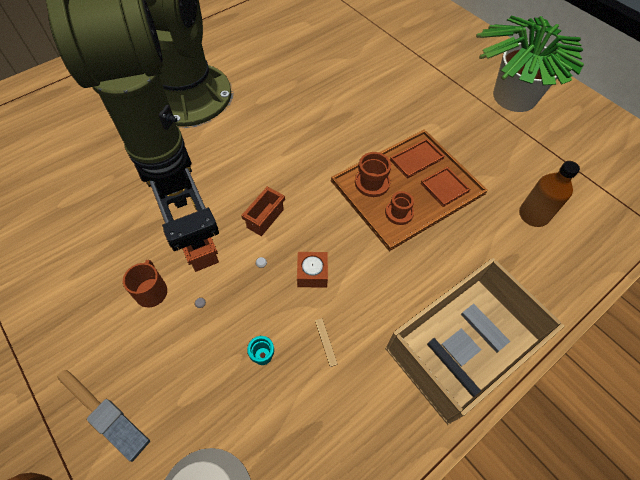

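Both round pots stand in their saucers, at (374,172) and (401,206). The arm is now over the square pot at (203,255).

Emit:
jog_arm:
  plan: "0 0 1.2 0;0 0 1.5 0;0 0 1.5 0;0 0 1.2 0;0 0 0.6 0;0 0 0 0;0 0 0 0;0 0 0 0"

```text
t: 20.98
position: [0.4317, -0.2136, 0.0738]
tool_rot: [3.141, -0.001, -0.215]
contact_force: [0.9, -0.0, -0.3]
finger_gap: 0.999
```

```bash
python3 -c "
from h import *
go(*T['square'],38.5,-12.35)"
```

```text
t 20.9833 at [ 431.7 -213.6   73.8] yaw -12.3 rp [ 3.141e+00 -1.000e-03] gap 0.999 F [ 0.9 -0.  -0.3]
 spin 0.05 dx dy dz cm -0.01 0.07 3.53
```

Emit:
jog_arm:
  plan: "0 0.06 1 0;0 0 1.2 0;0 0 0.9 0;0 0 0.4 0;0 0 0 0"

```text
t: 21.4
position: [0.4302, -0.2135, 0.0369]
tool_rot: [-3.141, 0.002, -0.215]
contact_force: [-0.6, -0.3, -0.2]
finger_gap: 1.001
```

Emit:
jog_arm:
  plan: "0 0 0 0;0 0 0 0;0 0 0 0;0 0 0 0;0 0 0 0;0 0 0 0;0 0 0 0;0 0 0 0"
  fingers: 0
  newtons: 15

```text
t: 22.07
position: [0.4311, -0.2141, 0.0383]
tool_rot: [3.141, -0.0, -0.215]
contact_force: [-1.0, -0.7, 2.5]
finger_gap: 0.666
```

Emit:
jog_arm:
  plan: "0 0 -0.3 0;0 0 -0.8 0;0 0 -1.5 0;0 0 -2 0;0 0 -2.1 0;0 0 -2 0;0 0 -1.2 0;0 0 -0.6 0"

```text
t: 22.73
position: [0.432, -0.2144, 0.1455]
tool_rot: [3.14, -0.003, -0.215]
contact_force: [0.6, 0.4, -1.5]
finger_gap: 0.666
```

```bash
python3 -c "
from h import *
go(*T['s_sq'],50.5,-5.5)"
```

```text
t 22.7333 at [ 432.  -214.4  145.5] yaw -12.3 rp [ 3.14e+00 -3.00e-03] gap 0.666 F [ 0.6  0.4 -1.5]
 spin -6.8 dx dy dz cm 13.17 -52.38 9.5
```

Emit:
jog_arm:
  plan: "0 0 0 -3.4;0 0 0 -3.4;0.25 -1 0 0;0.5 -2 0 0;0.66 -2.62 0 0;0.66 -2.62 0 0;0.66 -2.62 0 0;0.66 -2.62 0 0"

```text
t: 23.4
position: [0.4776, -0.0808, 0.1427]
tool_rot: [-3.141, 0.001, -0.098]
contact_force: [0.2, -1.0, -1.3]
finger_gap: 0.664
```

Emit:
jog_arm:
  plan: "0.66 -2.62 0 0;0.66 -2.62 0 0;0.66 -2.62 0 0;0.66 -2.62 0 0;0.66 -2.62 0 0;0.66 -2.62 0 0;0.66 -2.62 0 0;0.66 -2.62 0 0"

```text
t: 24.07
position: [0.5499, 0.1226, 0.1426]
tool_rot: [-3.141, 0.001, -0.098]
contact_force: [0.3, 0.5, -1.2]
finger_gap: 0.665
```

Emit:
jog_arm:
  plan: "0.66 -2.62 0 0;0.66 -2.62 0 0;0.66 -2.62 0 0;0.66 -2.62 0 0;0.66 -2.62 0 0;0.66 -2.62 0 0;0.38 -1.5 0 0;0.19 -0.72 0 0"

```text
t: 24.73
position: [0.6112, 0.299, 0.1422]
tool_rot: [-3.14, 0.002, -0.094]
contact_force: [-0.3, -0.3, -0.9]
finger_gap: 0.669
```

Emit:
jog_arm:
  plan: "0 0 0.5 0;0 0 1 0;0 0 1.5 0;0 0 1.5 0;0 0 1.5 0;0 0 1 0;0 0 0.5 0;0 0 0.3 0"

```text
t: 25.4
position: [0.612, 0.294, 0.0634]
tool_rot: [3.14, 0.002, -0.096]
contact_force: [-0.0, 0.8, -1.3]
finger_gap: 0.666
```

Emit:
jog_arm:
  plan: "0 0 0 0;0 0 0 0;0 0 0 0;0 0 0 0"

```text
t: 25.73
position: [0.6131, 0.2952, 0.0659]
tool_rot: [-3.141, -0.001, -0.096]
contact_force: [0.6, -0.0, -1.1]
finger_gap: 0.664
```

```bash
python3 -c "
from h import *
go(*T['s_sq'],50.5,-5.5)"
```

```text
t 25.7333 at [613.1 295.2  65.9] yaw -5.5 rp [-3.141e+00 -1.000e-03] gap 0.664 F [ 0.6 -0.  -1.1]
 spin 0.0 dx dy dz cm 0.03 0.07 1.54
```

Emit:
jog_arm:
  plan: "0 0.06 0.4 0;0 0 0.4 0;0 0 0.2 0;0 0 0.1 0;0 0 0.1 0;0 0 0 0;0 0 0 0;0 0 0 0"

```text
t: 26.4
position: [0.6126, 0.2942, 0.0531]
tool_rot: [-3.142, -0.0, -0.096]
contact_force: [0.6, 0.2, -0.5]
finger_gap: 0.661
```

Emit:
jog_arm:
  plan: "0 0 0.1 0;0 0 0.1 0;0 0 0 0;0 0 0 0;0 0 0 0"

```text
t: 26.82
position: [0.6126, 0.2942, 0.051]
tool_rot: [3.141, 0.0, -0.096]
contact_force: [-0.2, -0.3, -0.8]
finger_gap: 0.663
```

Emit:
jog_arm:
  plan: "0.05 0 0.1 0;0 0 0 0;0 0 0 0;0 0 0 0"

```text
t: 27.15
position: [0.6131, 0.2943, 0.0504]
tool_rot: [-3.142, -0.0, -0.096]
contact_force: [-1.0, -0.5, 2.7]
finger_gap: 0.665
```

```bash
python3 -c "
from h import *
go(*T['s_sq'],50.5,-5.5)
c=viewer.camera('scene')
cv2.imwrite('pics/p4.png',cv2.resize(c['pixels'][100:270,300:510],None,fx=3,fy=3))
"
```

```text
t 27.15 at [613.1 294.3  50.4] yaw -5.5 rp [-3.142 -0.   ] gap 0.665 F [-1.  -0.5  2.7]
 spin 0.0 dx dy dz cm 0.02 -0.01 -0.01
```

View pics/p4.png

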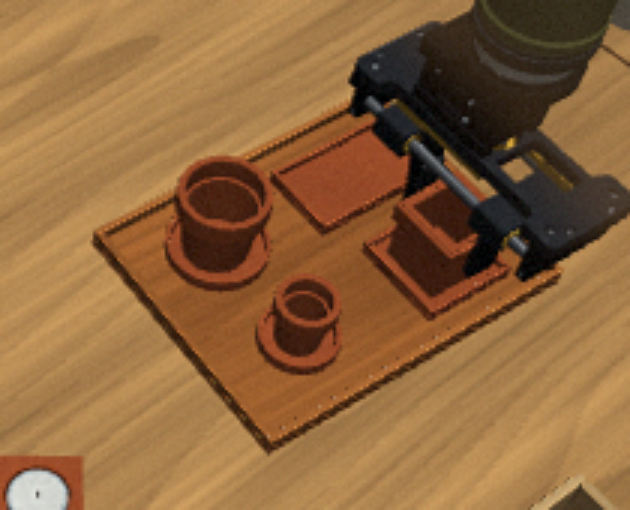

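The crop shows the square pot seated in line with its saucer at about (440,240), with contact at 2.7 N. Releasing it.

Emit:
jog_arm:
  plan: "0 0 0 0;0 0 0 0;0 0 0 0;0 0 0 0;0 0 0 0"
  fingers: 95

```text
t: 27.62
position: [0.6131, 0.294, 0.0498]
tool_rot: [3.141, 0.0, -0.096]
contact_force: [0.1, -0.5, -0.8]
finger_gap: 0.922
```

Emit:
jog_arm:
  plan: "0 0 -0.5 0;0 0 -1 0;0 0 -1.5 0;0 0 -1.5 0;0 0 -1.5 0;0 0 -1.5 0;0 0 -1 0;0 0 -0.5 0"

```text
t: 28.28
position: [0.614, 0.2948, 0.143]
tool_rot: [-3.14, -0.003, -0.096]
contact_force: [-0.5, 0.2, 0.5]
finger_gap: 0.951
```

Emit:
jog_arm:
  plan: "0 0 0 -6.02;0 0 0 -6.02;0 0 0 -6.02;0 0 0 -6.02;-1.78 1.75 0 0;-1.78 1.75 0 0;-1.78 1.75 0 0;-1.78 1.75 0 0"
  fingers: 75

```text
t: 28.95
position: [0.567, 0.2041, 0.1396]
tool_rot: [3.142, 0.001, 0.324]
contact_force: [-0.1, -0.2, 0.9]
finger_gap: 0.752
```

Emit:
jog_arm:
  plan: "-1.78 1.75 0 0;-1.78 1.75 0 0;-1.78 1.75 0 0;-1.78 1.75 0 0;-1.78 1.75 0 0;-1.78 1.75 0 0;-1.78 1.75 0 0;-1.78 1.75 0 0"

```text
t: 29.62
position: [0.4766, 0.026, 0.14]
tool_rot: [3.141, 0.0, 0.324]
contact_force: [0.2, -0.7, 0.3]
finger_gap: 0.748
```

Emit:
jog_arm:
  plan: "-1.78 1.75 0 0;-1.78 1.75 0 0;-1.78 1.75 0 0;-1.78 1.75 0 0;0 0 0 0;0 0 0 0;0 0 0 0;0 0 0 0"

```text
t: 30.28
position: [0.4328, -0.0608, 0.1402]
tool_rot: [-3.141, -0.0, 0.326]
contact_force: [0.9, 0.0, 0.4]
finger_gap: 0.752
```

Emit:
jog_arm:
  plan: "0 0 1 0;0 0 1.5 0;0 0 1.5 0;0 0 1.5 0;0 0 0.8 0;0 0 0 0;0 0 0 0;0 0 0 0"

```text
t: 30.95
position: [0.4329, -0.0618, 0.0775]
tool_rot: [3.141, -0.001, 0.325]
contact_force: [0.0, 0.7, 0.5]
finger_gap: 0.75
```

```bash
python3 -c "
from h import *
go(*T['trough'],35,18.6)
rim('top',66,*T['s_sq'],50);c=rim('scene',66,*T['s_sq'],50)
cv2.imwrite('pics/p5.png',c['pixels'])
"
```

```text
t 30.95 at [432.9 -61.8  77.5] yaw 18.61 rp [ 3.141e+00 -1.000e-03] gap 0.75 F [0.  0.7 0.5]
 spin 0.01 dx dy dz cm -0.05 0.04 4.25
top 335 [613.4 294.3] [59.8 59.5] 84.9
scene 385 [613.  293.9] [62.  60.3] 85.2
```

View pics/p5.png

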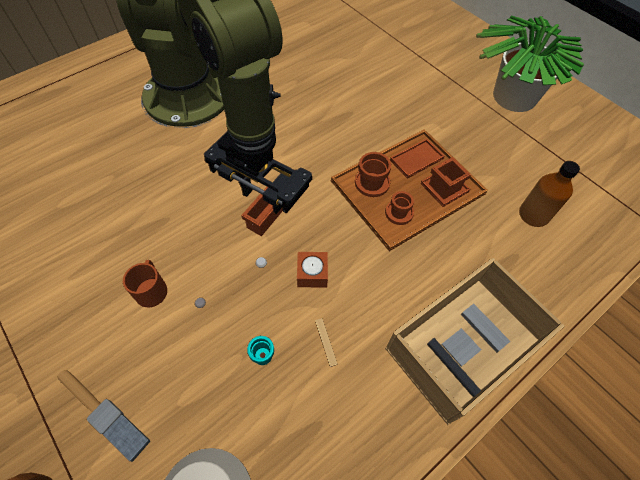

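The picture shows the square pot in its saucer at (450,175), measured within 0.5 mm and 0.5° of its target. The gripper straddles the trough at (262,213).

Emit:
jog_arm:
  plan: "-0.04 0.03 1 0;0 0 1.5 0;0 0 1.1 0;0 0 0.6 0;0 0 0 0"

```text
t: 31.47
position: [0.4307, -0.0621, 0.0335]
tool_rot: [-3.14, 0.002, 0.324]
contact_force: [0.3, -0.4, 0.6]
finger_gap: 0.749
```

Emit:
jog_arm:
  plan: "0 0 0 0;0 0 0 0;0 0 0 0;0 0 0 0;0 0 0 0;0 0 0 0;0 0 0 0;0 0 0 0"
  fingers: 0
  newtons: 15

```text
t: 32.13
position: [0.4325, -0.0626, 0.0355]
tool_rot: [3.141, -0.001, 0.324]
contact_force: [-0.6, -0.3, 4.5]
finger_gap: 0.527
```

Emit:
jog_arm:
  plan: "0 0 -0.3 0;0 0 -0.8 0;0 0 -1.5 0;0 0 -2 0;0 0 -2.1 0;0 0 -2 0;0 0 -1.2 0;0 0 -0.6 0"

```text
t: 32.8
position: [0.4328, -0.0625, 0.142]
tool_rot: [3.14, -0.002, 0.324]
contact_force: [0.8, 0.4, -1.3]
finger_gap: 0.525
```

Emit:
jog_arm:
  plan: "0 0 0 3;0 0 0 5;0 0 0 5;0 0 0 5;0 0 0 4;0 0 0 2.1;0 0 0 0"

```text
t: 33.38
position: [0.4313, -0.0623, 0.1395]
tool_rot: [-3.141, 0.001, -0.097]
contact_force: [0.3, -0.2, -1.4]
finger_gap: 0.524
```

```bash
python3 -c "
from h import *
go(*T['s_lo'],47,-5.5)"
```

```text
t 33.3833 at [431.3 -62.3 139.5] yaw -5.57 rp [-3.141e+00  1.000e-03] gap 0.524 F [ 0.3 -0.2 -1.4]
 spin -0.07 dx dy dz cm 5.09 -37.25 9.25
```

Emit:
jog_arm:
  plan: "0.13 -1 0 0;0.27 -2 0 0;0.35 -2.6 0 0;0.35 -2.6 0 0;0.35 -2.6 0 0;0.35 -2.6 0 0;0.35 -2.6 0 0;0.35 -2.6 0 0"

```text
t: 34.05
position: [0.4745, 0.1224, 0.14]
tool_rot: [-3.142, 0.0, -0.095]
contact_force: [1.7, -0.9, -1.2]
finger_gap: 0.523
```

Emit:
jog_arm:
  plan: "0.35 -2.6 0 0;0.35 -2.6 0 0;0.35 -2.6 0 0;0.35 -2.6 0 0;0.35 -2.6 0 0;0.35 -2.6 0 0;0.27 -2 0 0;0.13 -1 0 0"

```text
t: 34.72
position: [0.5165, 0.3071, 0.1398]
tool_rot: [-3.139, 0.002, -0.092]
contact_force: [-0.5, 0.5, -1.9]
finger_gap: 0.525
```

Emit:
jog_arm:
  plan: "0 0 0 0;0 0 0 0;0 0 0 0;0 0 0 0;0 0 0.5 0;0 0 1 0;0 0 1.2 0;0 0 0.5 0"

```text
t: 35.38
position: [0.5167, 0.3016, 0.1055]
tool_rot: [3.139, 0.002, -0.097]
contact_force: [-0.4, -0.5, -2.0]
finger_gap: 0.529
```

Emit:
jog_arm:
  plan: "0 0 1 0;0 0 1.2 0;0 0 1 0;0 0 0.5 0;0 0 0.2 0;0 0 0 0;0 0 0 0;0 0 0 0"

```text
t: 36.05
position: [0.518, 0.3034, 0.0696]
tool_rot: [-3.141, -0.001, -0.096]
contact_force: [-0.3, -0.9, -1.2]
finger_gap: 0.531
```

```bash
python3 -c "
from h import *
go(*T['s_lo'],47,-5.5)"
```

```text
t 36.05 at [518.  303.4  69.6] yaw -5.52 rp [-3.141e+00 -1.000e-03] gap 0.531 F [-0.3 -0.9 -1.2]
 spin -0.02 dx dy dz cm -0.03 -0.02 2.26
```

Emit:
jog_arm:
  plan: "-0.03 0 0.5 0;0 0 0.6 0;0 0 0.4 0;0 0 0.2 0;0 0 0.1 0;0 0 0.1 0;0 0 0 0;0 0 0 0"

```text
t: 36.72
position: [0.5173, 0.3031, 0.0501]
tool_rot: [-3.142, -0.0, -0.096]
contact_force: [-0.7, -0.6, -1.4]
finger_gap: 0.528
```

Emit:
jog_arm:
  plan: "0 0 0.1 0;0 0 0.1 0;0 0 0 0;0 0 0 0"

```text
t: 37.05
position: [0.5173, 0.303, 0.048]
tool_rot: [3.141, 0.0, -0.096]
contact_force: [-0.3, 0.4, -1.7]
finger_gap: 0.523
```

Emit:
jog_arm:
  plan: "0 0 0.1 0;0 0 0 0;0 0 0 0;0 0 0 0"

```text
t: 37.38
position: [0.5174, 0.3031, 0.0476]
tool_rot: [3.141, -0.0, -0.096]
contact_force: [-2.4, -2.0, 4.8]
finger_gap: 0.528
```

```bash
python3 -c "
from h import *
go(*T['s_lo'],47,-5.5)"
```

```text
t 37.3833 at [517.4 303.1  47.6] yaw -5.53 rp [ 3.141 -0.   ] gap 0.528 F [-2.4 -2.   4.8]
 spin -0.03 dx dy dz cm 0.03 -0.05 0.06
```

Emit:
jog_arm:
  plan: "0 0 0 0;0 0 0 0;0 0 0 0;0 0 0 0;0 0 0 0"
  fingers: 73

```text
t: 37.8
position: [0.5173, 0.303, 0.0468]
tool_rot: [3.142, 0.0, -0.096]
contact_force: [-0.4, 0.3, -0.3]
finger_gap: 0.718
```

Emit:
jog_arm:
  plan: "0 0 -0.4 0;0 0 -0.8 0;0 0 -1.5 0;0 0 -1.5 0;0 0 -1.5 0;0 0 -1.5 0;0 0 -1.5 0;0 0 -1.5 0"

```text
t: 38.47
position: [0.5175, 0.3032, 0.1512]
tool_rot: [-3.141, -0.001, -0.096]
contact_force: [0.9, 0.7, 0.0]
finger_gap: 0.73
```

Emit:
jog_arm:
  plan: "0 2 -1 0;0 3 -1 0;0 3 -1 0;0 3 0 0;0 3 0 0;0 3 0 0;0 3 0 0;0 3 0 0"

```text
t: 39.13
position: [0.495, 0.073, 0.1803]
tool_rot: [3.141, -0.001, -0.096]
contact_force: [0.9, -0.3, -0.7]
finger_gap: 0.729
```

Emit:
jog_arm:
  plan: "0 3 0 0;0 3 0 0;0 3 0 0;0 2 0 0;0 1 0 0;0 0 0 0;0 0 0 0;0 0 0 0"

```text
t: 39.8
position: [0.4839, -0.0432, 0.1794]
tool_rot: [-3.141, -0.0, -0.094]
contact_force: [0.7, 0.0, -0.0]
finger_gap: 0.731
```

```bash
python3 -c "
from h import *
go(*T['s_lo'],47,-5.5)
for k,h,rad in(('s_la',74,45),('s_sm',58,40),('s_sq',66,50),('s_lo',62,58)):
  print(k,T[k]);
  for n in('top','scene'): c=rim(n,h,*T[k],rad)
for n in('top','scene'): rim(n,66,437,-333,45); rim(n,38,596,-64,45)
cv2.imwrite('pics/f1.png',c['pixels'])
t=viewer.camera('top');cv2.imwrite('pics/f2.png',cv2.resize(t['pixels'][170:310,150:510],None,fx=2.2,fy=2.2))
"
```

```text
t 39.8 at [483.9 -43.2 179.4] yaw -5.37 rp [-3.141 -0.   ] gap 0.731 F [ 0.7  0.  -0. ]
 spin 0.13 dx dy dz cm 0.04 -34.84 13.24
s_la (505.5, 176.2)
top 251 [504.3 175. ] [67.1 66.6] 66.4
scene 285 [504.2 174.6] [65.6 68. ] 49.9
s_sm (601.1, 167.0)
top 147 [599.6 166.2] [44.3 42.8] 1.6
scene 195 [600.8 166.3] [45.  45.8] 15.2
s_sq (613.3, 294.4)
top 336 [613.5 293.9] [59.8 59. ] 84.1
scene 389 [613.2 293.3] [61.1 59.3] 84.3
s_lo (517.7, 303.6)
top 391 [517.8 303.7] [89.  46.8] 84.2
scene 413 [518.6 302.9] [93.1 48.8] 83.1
top 179 [ 436.3 -332.2] [62.  58.9] 88.5
scene 301 [ 437.6 -333.3] [61.1 61.4] 35.8
scene 851 [597.4 -64.5] [58.3 59.8] 52.7
```

View pics/f1.png

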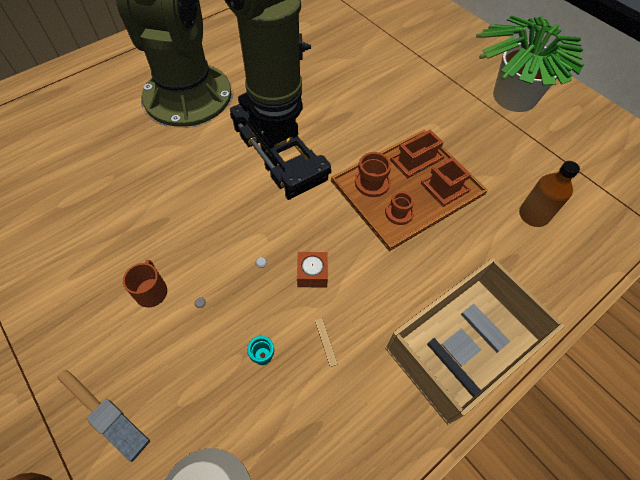

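View pics/f2.png

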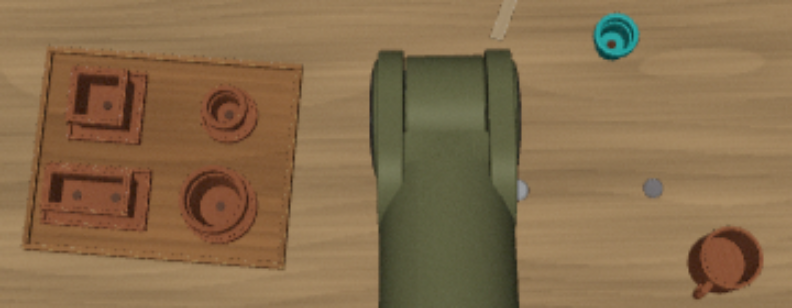

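Both views show all four pots upright in their matching saucers: (374,172), (401,206), (450,175) and (421,150) in the scene view. The mug and candle holder have not moved, and the arm is clear.

```bash
python3 -c "
from cell import r
print(r.close_job())"
```

```text
the job is handed in; nothing more can be done
None
```

All four pots stand upright in their matching saucers on the tray, and I handed the job in at about 40 s of the 112 s allowed. I moved them in the order large round, small round, square, oblong. Each was lowered slowly until it touched, at 3 to 8 N, and then released.

**Position:** in the last depth check from both cameras, the small, square and oblong pots were within about 1.7 mm of their saucer centres. The large pot was within about 2 mm.

**Alignment:** the square pot was in line with its saucer to within about 0.5°. The oblong was within 0.3° in the top view. The coarser scene view gave 1.4° for it, so the two views disagree slightly, but the gripper released it at the right angle.

**Look-alikes:** the mug and candle holder measured where they started, within camera noise. The arm hid the candle holder from the top camera in that last check, so its position comes from the scene view only. The turquoise pot was not touched.

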